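# Set the dispenser's valve lever to float and shut its door

### The arm

A 6-joint arm with a two-finger parallel gripper is mounted at the origin on the work surface. World frame = base frame: x ahead of the robot, y to its left, z up, the work surface at z = 0. Lengths are in m, angles in rad, forces in N, time in s.
With the tool pointing down it reaches from about 0.25 to 0.775 m from the base axis. Payload 4 kg.
Tool frame: the origin (TCP) lies midway between the tips of the shut fingers; the grasp point (between the pads) lies 19 mm behind it; z points along the fingers, y is the line along which they close (so a half turn about z gives the same grasp; the last joint's range is limited). The gripper opens to 94 mm and grips with 3 to 60 N. Pads are 16 mm wide; open, the fingers measure 119 mm over their backs; the gripper's body (75 mm by 177 mm) begins 78 mm behind the grasp point.
Start: joints at [-1.204, 0.087, 1.371, -0, 1.684, -0.103], TCP at [0.249, -0.49, 0.206] pointing down, gripper open.
Joint ranges: [-3.1, 3.1], [-0.76, 2.03], [0.27, 2.55], [-1.08, 4.22], [0.17, 2.65], [-2.57, 2.57]. Speed limits (rad/s): [2.79, 2.79, 3.14, 3.14, 3.14, 3.14].

### API

Orientations are given as [roll, pitch, yaw] about the fixed x, y, z axes, in that order (R = Rz(yaw) Ry(pitch) Rx(roll)).
In Python, from bench import sensors, eyes, job gives the robot as it stands.
- The arm moves only by the tool arm_command, never from a script. Its argument "series" is a list of rows, each a list of 7 numbers: the opening, from 0 (shut) to 1 (fully open), then the shift along the tool's x, y, z in cm, then the turn, a rotation vector about the tool's x, y, z in rad. In form: [[fingers, dx, dy, dz, wx, wy, wz], ...]. A call has 1 to 20 rows; each row shifts and turns the commanded pose from where the row before left it, along the tool's axes as they then stand; what a row does not reach is not made up. A row lasts 1/10 s, in which the tool goes at most 50 mm and 8.59 degrees, less where a joint would pass 70% of its speed; a pose out of reach is approached as far as the arm can. A call with a gripper value outside its range is refused whole. The fingers move at their own pace and stop on an object; the grip force is fixed at half the most. Time passes only in rows, so rows that do not move let the fingers close. It gives the time, the measured TCP pose, the force and the opening at its end, in the units of the state.
- sensors.get_obs(): the state, without advancing time (a new reading comes with each control period).
- eyes.snapshot(name): name is "scene" or "top" or "wrist"; returns the picture (420x560x3 uint8, blue, green, red); there is no depth.
- eyes.get_calibration(name): a dict with "mtx" (3x3 intrinsics, pixels), "R" (3x3) and "t" (3): a world point X has camera coordinates R X + t. Camera axes: x right, y down, z forward; pixel columns grow to the right and rows downward; lengths in m; the calibration is good to about 2 mm. A picture is of the moment at which its call begins: read the wrist's pose just before it. get_calibration takes no time and is no camera call; for the wrist camera it gives the pose at the moment of the call.
- job.close_job(): hands the job in, once; it reports no verdict.
The state is a dict: "time": time; "joint_positions": joint angles; "qvel": joint speeds; "joint_torque": joint torques, N m; "tool_pos": TCP position; "ee_rot": TCP orientation; "wrist_force": force on the tool from outside, world axes, zero at the start; "wrist_torque": the same for the moment, N m; "width": finger opening in m.
Only numpy, scipy, OpenCV 4.12 (cv2) and the standard library are available. Lean on these libraries where they do the work, as an engineer would, in place of code of your own. Each camera call takes 0.05 s, during which the arm holds its last target. There are 200 camera calls.

### The job

Get the dispenser ready for its run: with shut fingers push the T-handled valve lever in its bay away from you, past the soft first click and the stiffer detent after it, until it drops into its float notch, and let go of it there; do not grip the lever or strain it with more than 30 N, for there is a rigid stop just behind the notch. Then push the bay's door fully shut so that its catch holds it, and leave the labware around where it is.

Things in the scene. Friction and masses are not known exactly. Their poses are not given: they have to be found in the camera images.
- station: Fixed dispenser: a white portal 70 deep (x) x 260 wide (y) x 360 high (z) mm on a 240 deep base plate, open behind. Origin on the table at the middle of its front plane; x points away from the robot, y left, z up; all mm below are in this frame. Under the portal is a bay 200 wide (y -100 to 100), from a sill at z 45 (x 0 to 8) up to the head's underside at z 270.
- bay_top (a point): Middle of the lower front edge of the solid dispensing head (0, 0, 270), which fills x 0 to 70, z 270 to 360. It roofs the bay: to follow the lever in, the tool must lean about 40 degrees, fingers pointing forward and down.
- valve_block (a point): Top edge of the aluminium valve block in the bay, above the lever's axis. Its cheeks fill y -58 to -2, x 10 to 160 up to z 78; behind the lever a cover, x 77 to 163, reaches z 88.
- lever_pivot (a point): The lever's axis, through (35, -30, 45), horizontal along the station's y.
- valve_lever: The T-shaped lever as a whole; origin on its axis, axes as the station's when joint lever is 0. Push it with shut fingers: over 30 N on it, squeezing by a grip included, counts as straining it.
- lever_grip (a point): Middle of the lever's crossbar: a grey round bar 70 long (along the station's y), 18 in diameter, on a 12 mm steel stem, making a T; 100 mm from the lever's axis.
- lever (a joint): Lever angle, rad: 0 = leaning 0.62 out towards the robot, growing as it is pushed in, 0.62 upright; starts 0 to 0.08, stays where left (friction under 1 N). The float notch lies anywhere from 0.53 to 0.75 (hidden gate, set anew each time): find it by feel. Felt at the bar: 0.36 before it a soft click, about 6 N; then a ramp from 0.26 before it, as told at lever_float.
- lever_float (a point): Where the bar's middle is with the lever upright, the middle of the float notch's range. The ramp climbs over 0.2 rad to 13-18 N, ends 0.07 rad before the notch: the lever snaps ahead by itself into it and the resistance vanishes. A rigid stop follows 0.02 rad on. Let go on the ramp, it slides back. A bar in float clears the door.
- door (a joint): Door angle, rad: 0 = shut, grows as it opens towards the robot; starts 1.4 to 1.8, stays where left. From 0.09 down a spring ball catch resists with about 6 to 8 N at the free edge; below about 0.045 it draws the door shut and holds it, against a rigid stop at 0.
- door_hinge (a point): On the door's vertical hinge line, through (-9, 105), at half the door's height. The door is a grey panel 14 thick, from 5 to 205 mm from this line, z 50 to 262; shut, its outer face is at x -16 and it covers the bay.
- door_edge (a point): On the free edge of the door's outer face, at z 200, 200 mm from the hinge line.
- plate24: White 24-well plate, loose, 85 x 127 x 22 high, origin under its centre; lies in front of the bay, below the door's sweep.
- plate96: White 96-well plate, loose, 85 x 127 x 16 high, origin under its centre.
- plate6: Grey six-well plate, loose, 85 x 127 x 20 high, origin under its centre; lies front left of the station.
- trough: Clear reagent trough with dividers, loose, 85 x 127 x 40 high, origin under its centre; stands right of the station's front.
- tipbox: Black box of pipette tips, loose, 88 x 125 x 70 high, origin under its centre.
- tuberack: Black rack with six capped tubes, loose, 90 x 130 x 120 high, origin under its centre.
- bottle: Amber bottle, loose, 64 in diameter, 130 high, origin under its centre.

How it is judged:
By the outcome, as a careful person would: the job done as asked, in the order asked, and still so for the second after the job is handed in, with the robot touching nothing.
It also fails if it takes over 72 s, if anything falls off the work surface, if the arm or the gripper's body presses on something with over 40 N, if the wrist force passes 120 N, or if a joint passes its speed limit or range.

## Working session

There is one attempt and no reset: what is moved stays moved. The work goes in short steps, Python scripts to look and compute and a tool call to move; the robot and the scene stay as the last step left them, time stands still between calls to the robot, and variables do not carry over. Pictures are saved under pics/ and viewed, on a budget of 10 in all, crops included, one or two more only if the job needs it, and the job is handed in when it is done.

Besides the shell and the picture viewer there is one more tool, called after "Call:" as name(argument=value, ...) on one line, values as JSON. arm_command: Moves the arm, as the interface text tells. Its arguments: {"type":"object","properties":{"series":{"type":"array","items":{"type":"array","items":{"type":"number"}}}},"required":["series"]}

```bash
mkdir -p pics; ls
python3 - <<'E'
from bench import sensors, eyes
import cv2,numpy as np
for n in("scene","top"):
    im=eyes.snapshot(n); cv2.imwrite(f"pics/{n}0.png",im)
    c=eyes.get_calibration(n); R=np.array(c["R"]);print(n,np.array(c["mtx"]).round(1).tolist(),R.round(3).tolist(),(-R.T@np.array(c["t"])).round(3))
print(sensors.get_obs())
E
```

```text
pics
scene [[379.0, 0.0, 282.3], [0.0, 379.0, 209.3], [0.0, 0.0, 1.0]] [[0.682, 0.731, 0.008], [0.693, -0.644, -0.324], [-0.232, 0.227, -0.946]] [ 0.828 -0.28   1.162]
top [[436.0, 0.0, 276.4], [0.0, 436.0, 211.7], [0.0, 0.0, 1.0]] [[0.012, -1.0, -0.001], [-0.992, -0.012, -0.122], [0.122, 0.002, -0.992]] [ 0.426 -0.057  1.447]
{'time': 0.1, 'joint_positions': array([-1.20406301e+00,  8.79172453e-02,  1.37207424e+00, -4.23458574e-05,
        1.68362680e+00, -1.03106972e-01]), 'qvel': array([ 1.21810573e-03, -2.57071726e-03, -4.17096391e-03,  8.71376179e-04,
       -8.27894873e-04, -4.59371538e-05]), 'joint_torque': array([ 2.59060747e-03, -3.41251838e+01, -3.03301477e+01,  7.20585301e-02,
        3.03743756e-02, -8.44311876e-05]), 'tool_pos': array([ 0.24880998, -0.48994843,  0.20441614]), 'ee_rot': array([-3.13957345e+00, -1.66623388e-04,  4.69835397e-01]), 'wrist_force': array([-0.38200241,  0.12668707, -0.33110914]), 'wrist_torque': array([ 0.04660752, -0.02576374,  0.03964623]), 'width': 0.09394649560603083}
```

View pics/scene0.png

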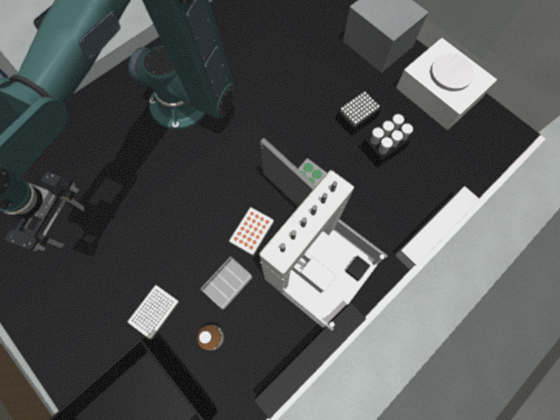

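View pics/top0.png

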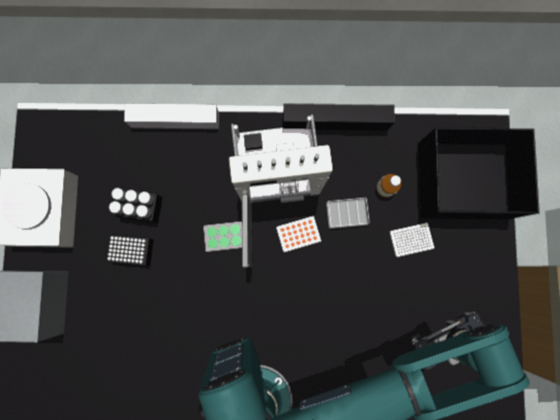

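Run:
```python
import cv2,numpy as np
a=cv2.imread("pics/top0.png")[110:280,220:340]; b=cv2.imread("pics/scene0.png")[130:340,240:400]
a=cv2.resize(a,None,fx=3.2,fy=3.2,interpolation=cv2.INTER_CUBIC); b=cv2.resize(b,None,fx=2.6,fy=2.6,interpolation=cv2.INTER_CUBIC)
o=np.zeros((548,800,3),np.uint8); o[:a.shape[0],:a.shape[1]]=a; o[:b.shape[0],384:384+b.shape[1]]=b
cv2.imwrite("pics/c1.png",o)
```

```text
(no output)
```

View pics/c1.png

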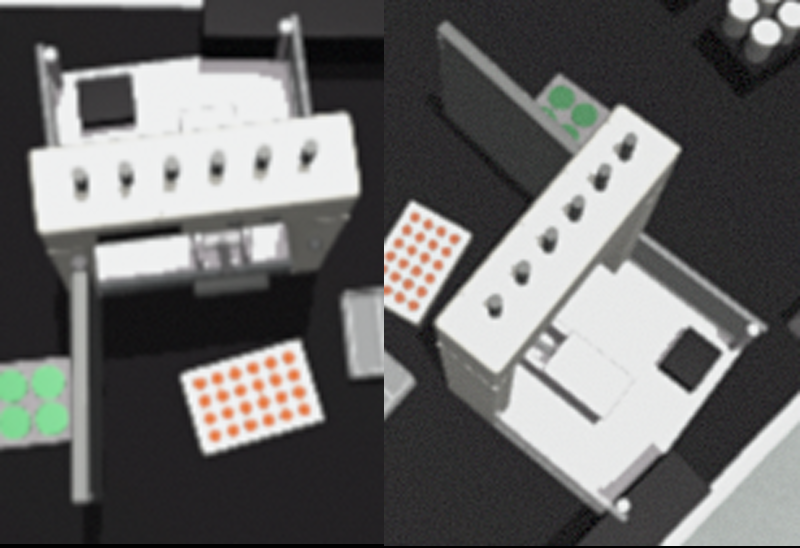

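```bash
cat > h.py <<'E'
import numpy as np
from bench import sensors, eyes
def cast(n,px,z,c=None):
    c=c or eyes.get_calibration(n); R=np.array(c["R"]);C=-R.T@np.array(c["t"])
    d=R.T@np.linalg.inv(np.array(c["mtx"]))@[px[0],px[1],1]; return C+d*(z-C[2])/d[2]
def proj(n,X):
    c=eyes.get_calibration(n); p=np.array(c["mtx"])@(np.array(c["R"])@X+np.array(c["t"])); return p[:2]/p[2]
E
cat > m.py <<'E'
from h import *
T=lambda x,y:(x/3.2+220-.34,y/3.2+110-.34)
S=lambda x,y:((x-384)/2.6+240-.3,y/2.6+130-.3)
loc=np.array([[0,130],[0,-130],[70,130],[70,-130]])/1000
tp=[cast("top",T(*p),.36)[:2] for p in [(42,234),(358,195),(30,150),(348,113)]]
sp=[cast("scene",S(*p),.36)[:2] for p in [(620,106),(437,320),(680,150),(494,374)]]
for P in(tp,sp,list((np.array(tp)+sp)/2)):
    P=np.array(P);l=loc-loc.mean(0);q=P-P.mean(0)
    th=np.arctan2((l[:,0]*q[:,1]-l[:,1]*q[:,0]).sum(),(l*q).sum())
    Rm=np.array([[np.cos(th),-np.sin(th)],[np.sin(th),np.cos(th)]])
    o=P.mean(0)-Rm@loc.mean(0); print(th.round(4),o.round(4),((P-o)@Rm-loc).round(4).tolist())
print("door", cast("top",T(82,495),.262),cast("scene",S(445,25),.262), "hinge w",o+Rm@[-.009,.105])
e=(np.array(cast("top",T(82,495),.262))[:2]-o)@Rm; print("edge st",e,np.arctan2(-(e[0]+.009),-(e[1]-.105)))
for n,x,y in [("lg",35-58,-30)]:pass
g=o+Rm@[.035-.1*np.sin(.6),-.03]; print("grip",g,.045+.1*np.cos(.6), proj("top",[*g,.127]))
E
python3 m.py
```

```text
0.1346 [ 0.6491 -0.0677] [[0.0006, -0.0039], [0.0013, 0.0035], [-0.0005, -0.0019], [-0.0014, 0.0023]]
0.1278 [ 0.6521 -0.0669] [[0.0016, -0.0031], [0.0029, 0.0052], [-0.0022, -0.003], [-0.0023, 0.001]]
0.1312 [ 0.6506 -0.0673] [[0.0011, -0.0035], [0.0021, 0.0044], [-0.0013, -0.0025], [-0.0019, 0.0016]]
door [0.42835477 0.02828563 0.262     ] [0.42733434 0.03327104 0.262     ] hinge w [0.6279529  0.03560664]
edge st [-0.20784053  0.12385347] 1.6653307424338564
grip [ 0.63325656 -0.09986376] 0.12753356149096784 [291.69140976 197.59873179]
```

The station frame fits both views to within about 4 mm: yaw 0.131, origin (0.651, -0.067). The bar projects onto the grey bar seen in the top view, and the door is at about 1.67 rad. Next I'll turn the tool and go to the approach point.

```bash
cat >> h.py <<'E'
from scipy.spatial.transform import Rotation as Ro
TH=.131; O=np.array([.6506,-.0673,0]); RS=Ro.from_euler('z',TH)
def w(st): return O+RS.apply(np.array(st)/1000)
def st(X): return RS.inv().apply(np.array(X)-O)*1000
def rot(pitch,yaw): return Ro.from_euler('xyz',[np.pi,pitch,yaw])
def go(target_st,pitch=-.7,yaw=TH):
    o=sensors.get_obs(); cur=Ro.from_euler('xyz',o["ee_rot"]); tg=rot(pitch,yaw)
    print("t",round(o["time"],2),"st now",st(o["tool_pos"]).round(1),"F st",RS.inv().apply(o["wrist_force"]).round(2))
    print("rotvec tool",(cur.inv()*tg).as_rotvec().round(3),"then shift cm",(tg.inv().apply(w(target_st)-o["tool_pos"])*100).round(2))
E
python3 -c "
from h import *
go([-90,-12,160])"
```

```text
t 0.1 st now [-453.6 -366.5  204.4] F st [-0.36  0.18 -0.33]
rotvec tool [-0.121  0.693  0.324] then shift cm [ 24.94 -35.45  26.82]
```

Call:
arm_command(series=[[0,0,0,0,-0.02,0.1155,0.054],[0,0,0,0,-0.02,0.1155,0.054],[0,0,0,0,-0.02,0.1155,0.054],[0,0,0,0,-0.02,0.1155,0.054],[0,0,0,0,-0.02,0.1155,0.054],[0,0,0,0,-0.02,0.1155,0.054],[0,0,0,0,0,0,0]])

```text
time: 0.8
tool_pos: [0.2465, -0.4895, 0.2018]
ee_rot: [-3.134, -0.701, 0.122]
wrist_force: [0.7, 0.6, -1.4]
width: 0.0411
```

Call:
arm_command(series=[[0,1.78,-2.53,1.92,0,0,0],[0,1.78,-2.53,1.92,0,0,0],[0,1.78,-2.53,1.92,0,0,0],[0,1.78,-2.53,1.92,0,0,0],[0,1.78,-2.53,1.92,0,0,0],[0,1.78,-2.53,1.92,0,0,0],[0,1.78,-2.53,1.92,0,0,0],[0,1.78,-2.53,1.92,0,0,0],[0,1.78,-2.53,1.92,0,0,0],[0,1.78,-2.53,1.92,0,0,0],[0,1.78,-2.53,1.92,0,0,0],[0,1.78,-2.53,1.92,0,0,0],[0,1.78,-2.53,1.92,0,0,0],[0,1.78,-2.53,1.92,0,0,0],[0,0,0,0,0,0,0],[0,0,0,0,0,0,0]])

```text
time: 2.4
tool_pos: [0.5637, -0.0899, 0.1605]
ee_rot: [3.137, -0.7, 0.139]
wrist_force: [-0.5, -1.3, -0.7]
width: 0.0009
```

Run:
```python
from h import *
import cv2
go([-60,-12,135])
for q in(0,.08):
  for y in(-65,5): print(q,y,proj("wrist",w([35-100*np.sin(.62-q),y,45+100*np.cos(.62-q)])).round(1))
cv2.imwrite("pics/w1.png",eyes.snapshot("wrist"))
```

```text
t 2.4 st now [-89.1 -11.1 160.5] F st [-0.63 -1.25 -0.66]
rotvec tool [-0.001  0.     0.006] then shift cm [0.58 0.09 3.82]
0 -65 [351.6 179.9]
0 5 [259.4 179.3]
0.08 -65 [351.9 169.3]
0.08 5 [259.4 168.7]
```

View pics/w1.png

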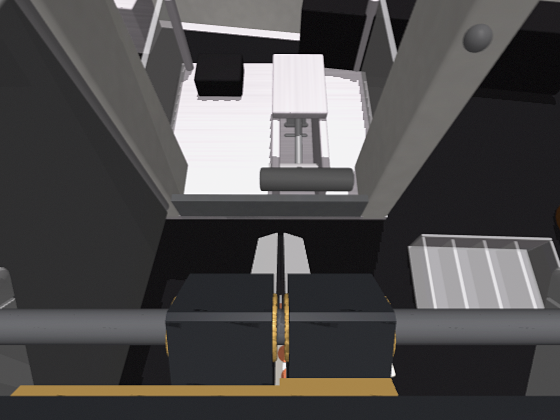

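The bar spans columns 260–354 at row 179. That is within 2 px of the prediction for q≈0, so the frame is good. I'll go to just before contact.

```bash
python3 -c "
from h import *
go([-46,-12,117])"
```

```text
t 2.45 st now [-89.5 -12.3 160.5] F st [ 0.24 -0.2   0.35]
rotvec tool [ 0.001 -0.     0.004] then shift cm [ 0.52 -0.03  6.13]
```

Call:
arm_command(series=[[0,0.09,0,1.53,0,0,0],[0,0.13,0,1.53,0,0,0],[0,0.13,0,1.53,0,0,0],[0,0.13,0,1.53,0,0,0],[0,0.2,0,0.14,0,0,0],[0,0.2,0,0.14,0,0,0],[0,0.2,0,0.14,0,0,0],[0,0.2,0,0.02,0,0,0],[0,0.2,0,0.02,0,0,0],[0,0.2,0,0.02,0,0,0]])

```text
time: 3.45
tool_pos: [0.6183, -0.0849, 0.1208]
ee_rot: [3.138, -0.701, 0.133]
wrist_force: [-1.8, -0.4, 0.3]
width: 0.0004
```

```bash
cat > q.py <<'E'
from h import *
# commanded-contact lever angle implied by TCP
o=sensors.get_obs(); s=st(o["tool_pos"]); c=s+[15,0,8]
print("t",round(o["time"],2),"st",s.round(1),"F st",RS.inv().apply(o["wrist_force"]).round(1),"q",round(.62-np.arctan2(35-c[0],c[2]-45),3),"r",np.hypot(35-c[0],c[2]-45).round(1))
E
python3 q.py
```

```text
t 3.45 st [-34.4 -13.2 120.8] F st [-1.8 -0.2  0.3] q 0.045 r 99.9
```

Call:
arm_command(series=[[0,0.198,0,0.026,0,0,0],[0,0.198,0,0.03,0,0,0],[0,0.197,0,0.034,0,0,0],[0,0.197,0,0.038,0,0,0],[0,0.196,0,0.042,0,0,0]])

```text
time: 3.95
tool_pos: [0.6269, -0.0833, 0.1253]
ee_rot: [3.14, -0.7, 0.133]
wrist_force: [-1.8, 0.2, 0.2]
width: 0.0004
```

```bash
python3 q.py
```

```text
t 3.95 st [-25.6 -12.7 125.3] F st [-1.8  0.4  0.2] q 0.143 r 99.4
```

Call:
arm_command(series=[[0,0.098,0,0.023,0,0,0],[0,0.098,0,0.024,0,0,0]])

```text
time: 4.15
tool_pos: [0.6286, -0.083, 0.1262]
ee_rot: [3.14, -0.7, 0.133]
wrist_force: [-1.5, 0.5, 1.0]
width: 0.0004
```

Call:
arm_command(series=[[0,0.098,0,0.025,0,0,0],[0,0.097,0,0.026,0,0,0]])

```text
time: 4.35
tool_pos: [0.6304, -0.0829, 0.127]
ee_rot: [3.14, -0.7, 0.133]
wrist_force: [-0.5, 0.4, 0.3]
width: 0.0004
```

Call:
arm_command(series=[[0,0.097,0,0.027,0,0,0],[0,0.097,0,0.028,0,0,0]])

```text
time: 4.55
tool_pos: [0.6322, -0.0827, 0.1279]
ee_rot: [3.139, -0.7, 0.133]
wrist_force: [-0.8, -0.1, 0.7]
width: 0.0002
```

Call:
arm_command(series=[[0,0.096,0,0.029,0,0,0],[0,0.096,0,0.03,0,0,0]])

```text
time: 4.75
tool_pos: [0.6338, -0.0825, 0.1285]
ee_rot: [3.139, -0.699, 0.133]
wrist_force: [-3.9, -0.5, 0.9]
width: 0.0008
```

```bash
python3 q.py
```

```text
t 4.75 st [-18.6 -12.8 128.5] F st [-3.9  0.   0.9] q 0.221 r 99.3
```

Call:
arm_command(series=[[0,0.095,0,0.031,0,0,0]])

```text
time: 4.85
tool_pos: [0.6345, -0.0823, 0.1287]
ee_rot: [3.139, -0.699, 0.133]
wrist_force: [-6.6, 0.2, 2.0]
width: 0.0
```

Call:
arm_command(series=[[0,0.095,0,0.032,0,0,0]])

```text
time: 4.95
tool_pos: [0.6352, -0.0822, 0.129]
ee_rot: [3.139, -0.698, 0.133]
wrist_force: [-7.3, -1.0, 2.0]
width: 0.0009
```

Call:
arm_command(series=[[0,0.094,0,0.033,0,0,0]])

```text
time: 5.05
tool_pos: [0.6359, -0.0821, 0.1291]
ee_rot: [3.139, -0.698, 0.133]
wrist_force: [-7.2, -0.5, 2.1]
width: 0.0003
```

Call:
arm_command(series=[[0,0.094,0,0.034,0,0,0]])

```text
time: 5.15
tool_pos: [0.6369, -0.082, 0.1294]
ee_rot: [3.14, -0.698, 0.133]
wrist_force: [-5.7, -0.9, 2.0]
width: 0.0004
```

Call:
arm_command(series=[[0,0.093,0,0.035,0,0,0]])

```text
time: 5.25
tool_pos: [0.6381, -0.0818, 0.13]
ee_rot: [3.14, -0.699, 0.133]
wrist_force: [-4.1, -0.2, 1.7]
width: 0.0004
```

Call:
arm_command(series=[[0,0.093,0,0.036,0,0,0]])

```text
time: 5.35
tool_pos: [0.6395, -0.0817, 0.1307]
ee_rot: [3.14, -0.7, 0.132]
wrist_force: [-1.2, 0.2, 0.3]
width: 0.0007
```

Call:
arm_command(series=[[0,0.093,0,0.037,0,0,0]])

```text
time: 5.45
tool_pos: [0.641, -0.0817, 0.1314]
ee_rot: [3.139, -0.701, 0.132]
wrist_force: [-0.8, -0.6, -0.6]
width: 0.0005
```

Call:
arm_command(series=[[0,0.093,0,0.038,0,0,0]])

```text
time: 5.55
tool_pos: [0.642, -0.0816, 0.1318]
ee_rot: [3.139, -0.701, 0.133]
wrist_force: [-0.2, -0.1, 0.3]
width: 0.0005
```

```bash
python3 q.py
```

```text
t 5.55 st [-10.4 -13.  131.8] F st [-0.2 -0.   0.3] q 0.31 r 99.6
```

Call:
arm_command(series=[[0,0.092,0,0.038,0,0,0],[0,0.092,0,0.039,0,0,0],[0,0.091,0,0.04,0,0,0],[0,0.091,0,0.041,0,0,0]])

```text
time: 5.95
tool_pos: [0.6453, -0.081, 0.1326]
ee_rot: [3.139, -0.7, 0.133]
wrist_force: [-0.2, -0.1, 0.2]
width: 0.0003
```

Call:
arm_command(series=[[0,0.091,0,0.042,0,0,0],[0,0.09,0,0.043,0,0,0],[0,0.09,0,0.044,0,0,0]])

```text
time: 6.25
tool_pos: [0.6481, -0.0806, 0.1333]
ee_rot: [3.139, -0.7, 0.133]
wrist_force: [-0.9, 0.3, 0.7]
width: 0.0008
```

Call:
arm_command(series=[[0,0.089,0,0.045,0,0,0],[0,0.089,0,0.046,0,0,0],[0,0.088,0,0.047,0,0,0]])

```text
time: 6.55
tool_pos: [0.6507, -0.0802, 0.1337]
ee_rot: [3.139, -0.699, 0.133]
wrist_force: [-4.4, -0.8, 1.4]
width: 0.0003
```

```bash
python3 q.py
```

```text
t 6.55 st [ -1.6 -12.8 133.7] F st [-4.4 -0.3  1.4] q 0.401 r 99.1
```

Call:
arm_command(series=[[0,0.088,0,0.047,0,0,0],[0,0.088,0,0.048,0,0,0]])

```text
time: 6.75
tool_pos: [0.6521, -0.08, 0.1336]
ee_rot: [3.139, -0.698, 0.133]
wrist_force: [-7.3, -1.5, 2.0]
width: 0.0002
```

Call:
arm_command(series=[[0,0.087,0,0.048,0,0,0],[0,0.087,0,0.049,0,0,0]])

```text
time: 6.95
tool_pos: [0.6533, -0.0796, 0.1331]
ee_rot: [3.14, -0.696, 0.133]
wrist_force: [-9.8, -2.3, 1.9]
width: 0.0003
```

Call:
arm_command(series=[[0,0.086,0,0.05,0,0,0],[0,0.086,0,0.051,0,0,0]])

```text
time: 7.15
tool_pos: [0.6547, -0.0793, 0.1328]
ee_rot: [3.14, -0.694, 0.133]
wrist_force: [-9.6, -1.2, 1.8]
width: 0.0003
```

Call:
arm_command(series=[[0,0.085,0,0.052,0,0,0],[0,0.085,0,0.053,0,0,0]])

```text
time: 7.35
tool_pos: [0.6563, -0.0789, 0.1323]
ee_rot: [3.141, -0.693, 0.133]
wrist_force: [-10.0, -0.7, 0.9]
width: 0.0005
```

```bash
python3 q.py
```

```text
t 7.35 st [  4.1 -12.2 132.3] F st [-10.    0.6   0.9] q 0.455 r 96.6
```

Call:
arm_command(series=[[0,0.11,0,0.01,0,0,0],[0,0.11,0,0.015,0,0,0]])

```text
time: 7.55
tool_pos: [0.6575, -0.0786, 0.1327]
ee_rot: [3.141, -0.691, 0.133]
wrist_force: [-10.0, -2.0, 0.0]
width: 0.0004
```

Call:
arm_command(series=[[0,0.11,0,0.015,0,0,0],[0,0.11,0,0.015,0,0,0]])

```text
time: 7.75
tool_pos: [0.6589, -0.0784, 0.1331]
ee_rot: [3.142, -0.69, 0.133]
wrist_force: [-10.9, -3.2, -2.1]
width: 0.0008
```

Call:
arm_command(series=[[0,0.1,0,0.025,0,0,0]])

```text
time: 7.85
tool_pos: [0.6597, -0.0784, 0.1333]
ee_rot: [3.142, -0.69, 0.133]
wrist_force: [-11.3, -2.6, -0.7]
width: 0.0007
```

Call:
arm_command(series=[[0,0.1,0,0.025,0,0,0]])

```text
time: 7.95
tool_pos: [0.6604, -0.0782, 0.1335]
ee_rot: [-3.142, -0.689, 0.133]
wrist_force: [-11.6, -4.1, -2.7]
width: 0.0004
```

Call:
arm_command(series=[[0,0.1,0,0.025,0,0,0]])

```text
time: 8.05
tool_pos: [0.6612, -0.0781, 0.1337]
ee_rot: [-3.141, -0.689, 0.133]
wrist_force: [-11.3, -2.5, -1.9]
width: 0.0007
```

```bash
python3 q.py
```

```text
t 8.05 st [  9.1 -12.1 133.7] F st [-11.6  -1.   -1.9] q 0.508 r 97.3
```

Call:
arm_command(series=[[0,0.1,0,0.03,0,0,0]])

```text
time: 8.15
tool_pos: [0.662, -0.078, 0.1338]
ee_rot: [-3.141, -0.688, 0.133]
wrist_force: [-11.8, -3.2, -2.2]
width: 0.001
```

Call:
arm_command(series=[[0,0.1,0,0.03,0,0,0]])

```text
time: 8.25
tool_pos: [0.6628, -0.0779, 0.134]
ee_rot: [-3.141, -0.688, 0.133]
wrist_force: [-11.1, -3.1, -2.5]
width: 0.0004
```

Call:
arm_command(series=[[0,0.1,0,0.03,0,0,0]])

```text
time: 8.35
tool_pos: [0.6636, -0.0778, 0.1342]
ee_rot: [-3.141, -0.687, 0.133]
wrist_force: [-11.6, -3.4, -2.9]
width: 0.0005
```

```bash
python3 q.py
```

```text
t 8.35 st [ 11.5 -12.1 134.2] F st [-11.9  -1.8  -2.9] q 0.533 r 97.6
```

Call:
arm_command(series=[[0,0.1,0,0.035,0,0,0]])

```text
time: 8.45
tool_pos: [0.6644, -0.0776, 0.1344]
ee_rot: [-3.141, -0.687, 0.133]
wrist_force: [-12.9, -3.4, -1.9]
width: 0.0006
```

Call:
arm_command(series=[[0,0.1,0,0.035,0,0,0]])

```text
time: 8.55
tool_pos: [0.6651, -0.0775, 0.1345]
ee_rot: [-3.141, -0.686, 0.133]
wrist_force: [-15.2, -4.0, -1.4]
width: 0.0006
```

Call:
arm_command(series=[[0,0.1,0,0.035,0,0,0]])

```text
time: 8.65
tool_pos: [0.6658, -0.0775, 0.1346]
ee_rot: [-3.141, -0.685, 0.133]
wrist_force: [-15.5, -4.4, -2.7]
width: 0.0004
```

```bash
python3 q.py
```

```text
t 8.65 st [ 13.7 -12.1 134.6] F st [-16.   -2.4  -2.7] q 0.556 r 97.8
```

Call:
arm_command(series=[[0,0.1,0,0.035,0,0,0]])

```text
time: 8.75
tool_pos: [0.6667, -0.0773, 0.1348]
ee_rot: [-3.141, -0.685, 0.133]
wrist_force: [-11.6, -2.4, -4.7]
width: 0.0002
```

Call:
arm_command(series=[[0,0.1,0,0.035,0,0,0]])

```text
time: 8.85
tool_pos: [0.6684, -0.0771, 0.1353]
ee_rot: [-3.14, -0.687, 0.132]
wrist_force: [-4.6, -0.2, -5.7]
width: 0.0003
```

```bash
python3 q.py
```

```text
t 8.85 st [ 16.4 -12.  135.3] F st [-4.6  0.4 -5.7] q 0.583 r 98.4
```

Call:
arm_command(series=[[0,0,0,0,0,0,0]])

```text
time: 8.95
tool_pos: [0.6722, -0.0772, 0.1403]
ee_rot: [3.141, -0.698, 0.131]
wrist_force: [-0.5, -0.1, 0.0]
width: 0.0007
```

Run:
```python
import q
from h import *
import cv2
for Q in(.53,.6,.67,.74):
  print(Q,[proj("wrist",w([35-100*np.sin(.62-Q),y,45+100*np.cos(.62-Q)])).round(1).tolist() for y in(-65,5)])
cv2.imwrite("pics/w2.png",eyes.snapshot("wrist"))
```

```text
t 8.95 st [ 20.1 -12.7 140.3] F st [-0.5 -0.1  0. ] q 0.621 r 103.3
0.53 [[371.4, 235.6], [249.5, 235.6]]
0.6 [[370.1, 224.1], [250.0, 224.1]]
0.67 [[368.7, 213.3], [250.5, 213.2]]
0.74 [[367.1, 203.2], [251.0, 203.1]]
```

View pics/w2.png

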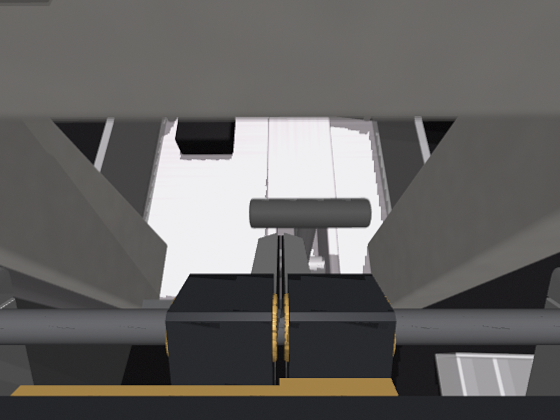

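The force is gone, and the bar stands by itself about 5 mm ahead of the tip at row 213. That gives q≈0.67, consistent with the snap into the notch. I'll back out and re-check the angle.

Call:
arm_command(series=[[0,-0.8,0,-0.64,0,0,0],[0,-1.53,0,-1.29,0,0,0],[0,-1.53,0,-1.29,0,0,0],[0,-1.53,0,-1.29,0,0,0],[0,-1.53,0,-1.29,0,0,0],[0,-1.53,0,-1.29,0,0,0],[0,0,0,0,0,0,0],[0,0,0,0,0,0,0]])

```text
time: 9.8
tool_pos: [0.5642, -0.0921, 0.1435]
ee_rot: [3.138, -0.703, 0.133]
wrist_force: [0.2, 0.2, -0.3]
width: 0.0002
```

Run:
```python
from h import *
import cv2
go([-250,190,340])
for Q in(.53,.6,.67,.74):
  print(Q,[proj("wrist",w([35-100*np.sin(.62-Q),y,45+100*np.cos(.62-Q)])).round(1).tolist() for y in(-65,5)])
im=eyes.snapshot("wrist");g=cv2.cvtColor(im,6);cv2.imwrite("pics/w3.png",im)
print(g[60:240:2,270].tolist())
a=1.665
for r in(100,205):
    p=np.array([-9-r*np.sin(a),105-r*np.cos(a),262.]);p2=p-[16*0+0,0,0]; print("door",r,p.round(),w(p).round(3),proj("top",w(p)).round(1))
```

```text
t 9.8 st now [-89.  -13.3 143.5] F st [ 0.21  0.17 -0.3 ]
rotvec tool [ 0.003 -0.003  0.001] then shift cm [  0.34 -20.33 -25.4 ]
0.53 [[351.0, 97.2], [255.1, 96.9]]
0.6 [[350.2, 89.7], [255.4, 89.4]]
0.67 [[349.3, 82.8], [255.7, 82.6]]
0.74 [[348.3, 76.7], [256.1, 76.5]]
[232, 233, 233, 234, 235, 171, 79, 87, 92, 94, 88, 81, 76, 70, 64, 59, 52, 40, 239, 239, 184, 102, 94, 85, 148, 247, 245, 246, 245, 245, 245, 245, 245, 245, 245, 245, 245, 244, 244, 244, 245, 182, 149, 150, 149, 150, 150, 150, 150, 149, 148, 149, 148, 130, 95, 98, 97, 94, 99, 96, 95, 94, 95, 93, 91, 92, 93, 62, 58, 59, 59, 58, 59, 59, 58, 67, 74, 16, 16, 16, 19, 16, 18, 17, 19, 15, 16, 104, 182, 180]
door 100 [-109.  114.  262.] [0.528 0.032 0.262] [244.7 227.5]
door 205 [-213.  124.  262.] [0.423 0.028 0.262] [245.3 266.3]
```

View pics/w3.png

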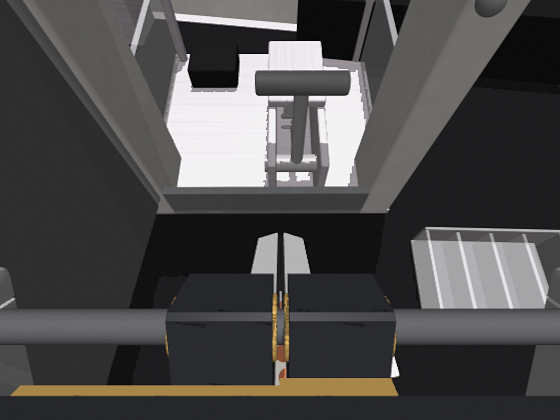

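The bar is centred at row 82.7, which gives q≈0.67. It is unchanged after release, so the lever sits in the notch. Now the door: over its top to the outer (left) side.

```bash
cat >> h.py <<'E'
def dp(a,r=170,z=235):
    h=12.5*np.sin(a)+6.1*np.cos(a); n=np.array([-np.cos(a),np.sin(a)]); u=np.array([-np.sin(a),-np.cos(a)])
    return np.r_[np.array([-9,105])+r*u+(7+h)*n,z]
def sh(p,q): return (rot(-.7,TH).inv().apply(RS.apply(np.subtract(q,p)))/10).round(2)
E
python3 - <<'E'
from h import *
s=dp(1.665)+[0,25,0]; print(s)
now=np.array([-89,-13.3,143.5]); P=[now,[-200,-13,330],[s[0],s[1],330],s]
for a,b in zip(P,P[1:]): print(np.round(b),sh(a,b))
A=np.linspace(1.665,.25,19);p=s
for a in A: n=dp(a); print(round(a,2),n.round(),sh(p,n).tolist()); p=n
E
```

```text
[-176.47117047  164.77806112  235.        ]
[-200  -13  330] [  3.52  -0.03 -21.42]
[-176.  165.  330.] [  1.8  -17.78   1.52]
[-176.  165.  235.] [-6.12 -0.    7.27]
1.66 [-176.  140.  235.] [-0.0, 2.5, 0.0]
1.59 [-179.  127.  235.] [-0.17, 1.27, -0.14]
1.51 [-180.  114.  235.] [-0.09, 1.29, -0.08]
1.43 [-180.  101.  235.] [-0.02, 1.31, -0.02]
1.35 [-179.   88.  235.] [0.06, 1.31, 0.05]
1.27 [-178.   75.  235.] [0.14, 1.31, 0.12]
1.19 [-175.   62.  235.] [0.22, 1.3, 0.18]
1.11 [-171.   49.  235.] [0.3, 1.28, 0.25]
1.04 [-166.   36.  235.] [0.38, 1.26, 0.32]
0.96 [-160.   24.  235.] [0.46, 1.22, 0.38]
0.88 [-153.   12.  235.] [0.53, 1.18, 0.45]
0.8 [-145.    1.  235.] [0.61, 1.12, 0.51]
0.72 [-136.  -10.  235.] [0.68, 1.06, 0.57]
0.64 [-126.  -19.  235.] [0.75, 0.99, 0.63]
0.56 [-116.  -29.  235.] [0.81, 0.91, 0.68]
0.49 [-105.  -37.  235.] [0.87, 0.83, 0.73]
0.41 [-92. -44. 235.] [0.92, 0.73, 0.78]
0.33 [-80. -50. 235.] [0.97, 0.63, 0.82]
0.25 [-67. -56. 235.] [1.01, 0.53, 0.85]
```

Call:
arm_command(series=[[0,0.44,0,-2.68,0,0,0],[0,0.44,0,-2.68,0,0,0],[0,0.44,0,-2.68,0,0,0],[0,0.44,0,-2.68,0,0,0],[0,0.44,0,-2.68,0,0,0],[0,0.44,0,-2.68,0,0,0],[0,0.44,0,-2.68,0,0,0],[0,0.44,0,-2.68,0,0,0],[0,0,0,0,0,0,0],[0,0.3,-2.96,0.25,0,0,0],[0,0.3,-2.96,0.25,0,0,0],[0,0.3,-2.96,0.25,0,0,0],[0,0.3,-2.96,0.25,0,0,0],[0,0.3,-2.96,0.25,0,0,0],[0,0.3,-2.96,0.25,0,0,0],[0,0,0,0,0,0,0],[0,0,0,0,0,0,0]])

```text
time: 11.55
tool_pos: [0.4534, 0.0748, 0.3271]
ee_rot: [3.139, -0.698, 0.137]
wrist_force: [-0.9, -0.5, 0.6]
width: 0.0005
```

Run:
```python
from h import *
import cv2
go(dp(1.665)+[0,25,0])
print(sensors.get_obs()["joint_positions"].round(2))
cv2.imwrite("pics/s2.png",cv2.resize(eyes.snapshot("scene")[60:340,120:440],None,fx=2,fy=2))
```

```text
t 11.55 st now [-177.   166.6  327.1] F st [-0.95 -0.37  0.55]
rotvec tool [-0.002  0.002  0.005] then shift cm [-5.9   0.18  7.08]
[-0.05 -0.66  1.86  0.12  1.26  1.39]
```

View pics/s2.png

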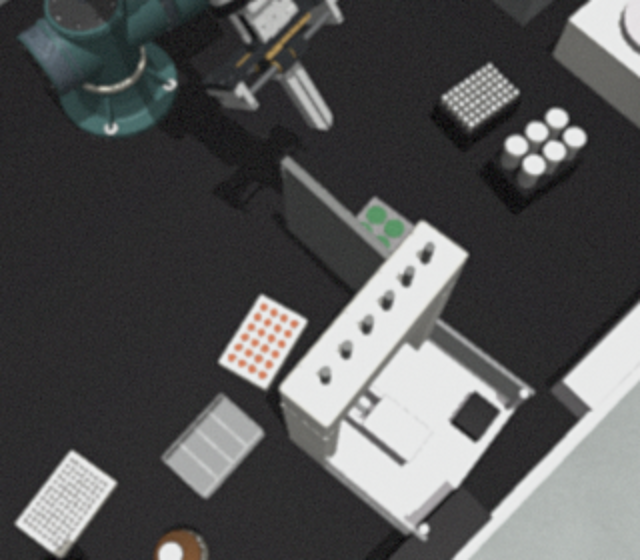

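Call:
arm_command(series=[[0,-1.18,0.03,1.42,0,0,0],[0,-1.18,0.03,1.42,0,0,0],[0,-1.18,0.03,1.42,0,0,0],[0,-1.18,0.03,1.42,0,0,0],[0,-1.18,0.03,1.42,0,0,0],[0,0,0,0,0,0,0],[0,0,0,0,0,0,0]])

```text
time: 12.3
tool_pos: [0.4545, 0.07, 0.2362]
ee_rot: [3.139, -0.7, 0.129]
wrist_force: [-0.5, 1.0, -0.7]
width: 0.0004
```

Run:
```python
from h import *
go(dp(1.665)+[0,25,0])
print(sensors.get_obs()["joint_positions"].round(2))
```

```text
t 12.3 st now [-176.4  161.7  236.2] F st [-0.34  1.04 -0.74]
rotvec tool [ 0.003  0.    -0.001] then shift cm [-0.08 -0.31  0.09]
[-0.07 -0.68  2.05  0.14  1.09  1.36]
```

Call:
arm_command(series=[[0,0,1.1,0,0,0,0],[0,0,1.1,0,0,0,0],[0,-0.17,1.27,-0.14,0,0,0],[0,-0.09,1.29,-0.08,0,0,0],[0,-0.02,1.31,-0.02,0,0,0],[0,0.06,1.31,0.05,0,0,0]])

```text
time: 12.9
tool_pos: [0.4617, -0.0034, 0.2388]
ee_rot: [3.138, -0.703, 0.132]
wrist_force: [0.2, 0.8, 0.2]
width: 0.0005
```

Run:
```python
from h import *
go(dp(1.35))
```

```text
t 12.9 st now [-178.9   88.1  238.8] F st [0.28 0.8  0.24]
rotvec tool [ 0.003 -0.003  0.001] then shift cm [-0.28  0.03  0.26]
```

Call:
arm_command(series=[[0,0.04,1.31,0.22,0,0,0],[0,0.12,1.3,0.28,0,0,0],[0,0.3,1.28,0.25,0,0,0],[0,0.38,1.26,0.32,0,0,0],[0,0.46,1.22,0.38,0,0,0],[0,0.53,1.18,0.45,0,0,0],[0,0.61,1.12,0.51,0,0,0]])

```text
time: 13.6
tool_pos: [0.5071, -0.0849, 0.2352]
ee_rot: [3.138, -0.702, 0.133]
wrist_force: [0.1, 1.4, -0.4]
width: 0.0006
```

Run:
```python
from h import *
go(dp(.8))
import cv2
t=eyes.snapshot("top")[110:320,150:360]; s=eyes.snapshot("scene")[120:320,180:380]
cv2.imwrite("pics/d1.png",cv2.resize(np.hstack([t[:200,:200],s]),None,fx=2,fy=2,interpolation=2))
```

```text
t 13.6 st now [-144.6    1.3  235.2] F st [ 0.26  1.37 -0.4 ]
rotvec tool [ 0.003 -0.002  0.001] then shift cm [-0.05  0.02 -0.01]
```

View pics/d1.png

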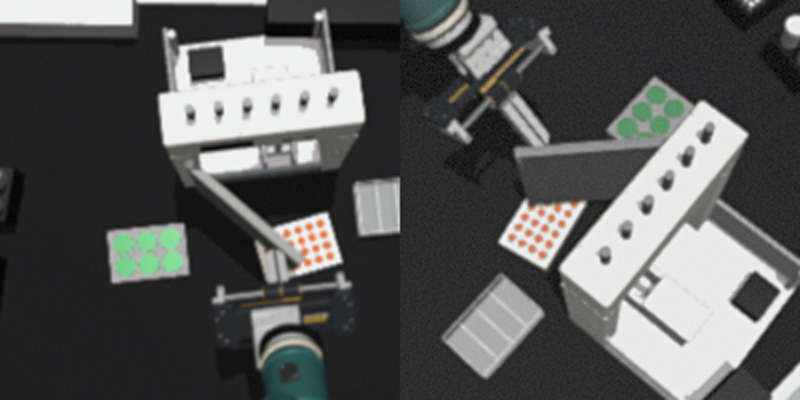

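The door follows the finger and is at about 0.8 rad. The plates have not moved. I'll continue along the arc.

Call:
arm_command(series=[[0,0.64,1.06,0.58,0,0,0],[0,0.75,0.99,0.63,0,0,0],[0,0.81,0.91,0.68,0,0,0],[0,0.87,0.83,0.73,0,0,0],[0,0.92,0.73,0.78,0,0,0],[0,0.97,0.63,0.82,0,0,0],[0,1.01,0.53,0.85,0,0,0]])

```text
time: 14.4
tool_pos: [0.5917, -0.1296, 0.2342]
ee_rot: [3.139, -0.7, 0.133]
wrist_force: [-0.4, 0.2, 0.2]
width: 0.0005
```

Run:
```python
from h import *
go(dp(.25))
p=dp(.25)
for a in (.22,.19,.16,.13,.1,.08,.06,.04,.02,0): n=dp(a); print(a,n.round(1),sh(p,n).tolist()); p=n
```

```text
t 14.4 st now [-66.5 -54.1 234.2] F st [-0.35  0.2   0.2 ]
rotvec tool [ 0.001 -0.     0.001] then shift cm [ 0.05  0.16 -0.06]
0.22 [-61.4 -57.5 235. ] [0.39, 0.17, 0.33]
0.19 [-56.2 -59.  235. ] [0.4, 0.16, 0.34]
0.16 [-50.9 -60.4 235. ] [0.4, 0.14, 0.34]
0.13 [-45.6 -61.7 235. ] [0.41, 0.12, 0.34]
0.1 [-40.2 -62.7 235. ] [0.41, 0.11, 0.35]
0.08 [-36.6 -63.3 235. ] [0.28, 0.06, 0.23]
0.06 [-33.  -63.9 235. ] [0.28, 0.05, 0.23]
0.04 [-29.4 -64.3 235. ] [0.28, 0.05, 0.23]
0.02 [-25.7 -64.7 235. ] [0.28, 0.04, 0.23]
0 [-22.1 -65.  235. ] [0.28, 0.03, 0.23]
```

Call:
arm_command(series=[[0,0.4,0.17,0.33,0,0,0],[0,0.4,0.16,0.34,0,0,0],[0,0.4,0.14,0.34,0,0,0],[0,0.41,0.12,0.34,0,0,0],[0,0.41,0.11,0.35,0,0,0]])

```text
time: 14.9
tool_pos: [0.6186, -0.1329, 0.2338]
ee_rot: [3.139, -0.7, 0.133]
wrist_force: [0.5, -0.0, 0.8]
width: 0.0002
```

Call:
arm_command(series=[[0,0.14,0.03,0.12,0,0,0],[0,0.14,0.03,0.12,0,0,0]])

```text
time: 15.1
tool_pos: [0.6221, -0.133, 0.2335]
ee_rot: [3.139, -0.7, 0.133]
wrist_force: [-2.4, 0.1, 0.7]
width: 0.0004
```

Call:
arm_command(series=[[0,0.14,0.02,0.12,0,0,0],[0,0.14,0.02,0.12,0,0,0]])

```text
time: 15.3
tool_pos: [0.625, -0.1329, 0.2335]
ee_rot: [3.139, -0.698, 0.133]
wrist_force: [-6.6, 0.6, 2.4]
width: 0.0003
```

Call:
arm_command(series=[[0,0.14,0.02,0.12,0,0,0],[0,0.14,0.02,0.12,0,0,0]])

```text
time: 15.5
tool_pos: [0.6294, -0.1329, 0.2337]
ee_rot: [3.139, -0.7, 0.133]
wrist_force: [-1.2, 1.0, 0.4]
width: 0.0006
```

```bash
python3 -c "
from h import *
go(dp(0))"
```

```text
t 15.5 st now [-29.6 -62.2 233.7] F st [-1.02  1.12  0.39]
rotvec tool [ 0.001 -0.     0.001] then shift cm [0.66 0.28 0.38]
```

Call:
arm_command(series=[[0,0.14,0.02,0.12,0,0,0],[0,0.14,0.02,0.12,0,0,0]])

```text
time: 15.7
tool_pos: [0.6336, -0.1329, 0.2335]
ee_rot: [3.139, -0.701, 0.132]
wrist_force: [0.1, -0.4, -0.5]
width: 0.0004
```

Call:
arm_command(series=[[0,0.08,0,0.06,0,0,0],[0,0.08,0,0.06,0,0,0]])

```text
time: 15.9
tool_pos: [0.6354, -0.1325, 0.2335]
ee_rot: [3.139, -0.7, 0.133]
wrist_force: [1.0, -0.2, 0.1]
width: 0.0004
```

Call:
arm_command(series=[[0,0.08,0,0.06,0,0,0]])

```text
time: 16.0
tool_pos: [0.6363, -0.1324, 0.2336]
ee_rot: [3.139, -0.7, 0.133]
wrist_force: [-0.5, -0.3, -0.9]
width: 0.0003
```

Call:
arm_command(series=[[0,0.08,0,0.06,0,0,0]])

```text
time: 16.1
tool_pos: [0.6368, -0.1324, 0.2334]
ee_rot: [3.139, -0.699, 0.133]
wrist_force: [-3.8, -1.3, 1.5]
width: 0.0001
```

```bash
python3 -c "
from h import *
go(dp(0))"
```

```text
t 16.1 st now [-22.1 -62.7 233.4] F st [-3.89 -0.81  1.45]
rotvec tool [0.001 0.001 0.002] then shift cm [ 0.1   0.23 -0.12]
```

The stop is felt at x = -22.1 mm, exactly where a shut door should be. I'll back off and check.

Call:
arm_command(series=[[0,-0.77,0,-0.64,0,0,0],[0,-2,0,-1.7,0,0,0],[0,-2,0,-1.7,0,0,0],[0,-2,0,-1.7,0,0,0],[0,-2,0,-1.7,0,0,0],[0,-2,0,-1.7,0,0,0],[0,-2,0,-1.7,0,0,0],[0,0,0,0,0,0,0],[0,0,0,0,0,0,0]])

```text
time: 17.0
tool_pos: [0.4711, -0.1547, 0.2349]
ee_rot: [3.138, -0.702, 0.132]
wrist_force: [0.4, 0.5, -0.2]
width: 0.0008
```

Run:
```python
from h import *
import cv2
go(dp(0))
t=eyes.snapshot("top")[110:310,150:350]; s=eyes.snapshot("scene")[140:340,180:380];wr=eyes.snapshot("wrist")
cv2.imwrite("pics/f1.png",np.vstack([cv2.resize(np.hstack([t,s]),(560,280),interpolation=2),wr[:310]]))
print([proj("wrist",w([-16,-95,z])).round() for z in (50,262)],[proj("wrist",w([-16,100,z])).round() for z in (50,262)])
```

```text
t 17.0 st now [-189.4  -63.2  234.9] F st [ 0.43  0.48 -0.23]
rotvec tool [ 0.003 -0.002  0.001] then shift cm [12.8   0.18 10.77]
[array([305., 168.]), array([325.,  11.])] [array([156., 167.]), array([59., 10.])]
```

View pics/f1.png

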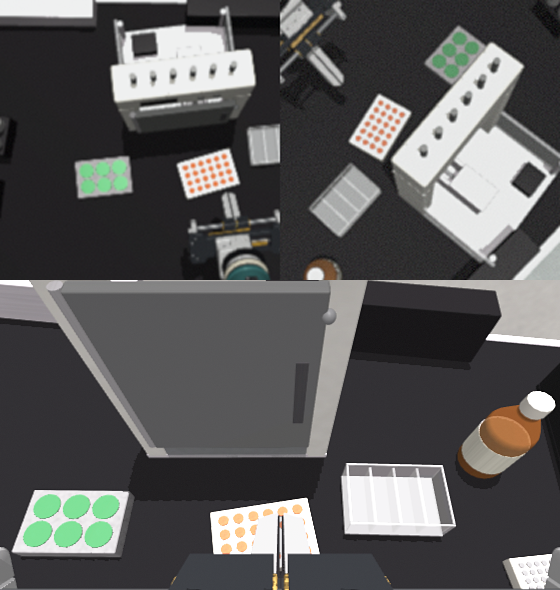

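The door is flush: its lower free corner is within about 2 px of the predicted position for shut. The labware is unmoved and the tool is about 17 cm clear.

```bash
python3 -c "
from bench import job
print(job.close_job())"
```

```text
the job is handed in; nothing more can be done
None
```

The lever is in its float notch, the door is shut on its catch, and the job is handed in at about 17 s of the 72 s allowed.

- **Lever:** I pushed it with shut fingers leaning 40°. I felt the soft click at about 7 N and then the ramp, which peaked at about 16 N in the readings after each step. The lever then snapped ahead and the force fell to about zero. After I let go, the wrist view showed it standing at about 0.67 rad, within the notch's range. It was in the same place once I had backed out.
- **Door:** I swept it round from its outer side. The catch resisted with about 7 N at the finger and then drew the door in. The stop came at x = -22 mm, as expected for a shut door, with about 4 N on the finger. After backing off, the pictures show the door flush, with its lower corner within about 2 px of the prediction.
- **Labware:** everything is where it was, by eye in the before and after pictures, and the tool is about 17 cm clear.

**Disagreement:** the lever angle worked out from the fingertip was about 0.03–0.05 rad below the camera's, because the tip sagged under load. By the fingertip figures the notch would be at 0.60–0.64 rad rather than 0.67. I went by the snap, the loss of force and the lever standing still on its own. I could not see the lever again once the door was shut.

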